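Hardness check on a clamped hammer-head blank

ROBOT

A 6-joint arm with a two-finger parallel gripper is mounted at the origin on the work surface. World frame = base frame: x ahead of the robot, y to its left, z up, the work surface at z = 0. Lengths are in m, angles in rad, forces in N, time in s.
With the tool pointing down it reaches from about 0.375 to 0.925 m from the base axis. Payload 5.7 kg.
Tool frame: the origin (TCP) lies on the centre line of the jaws, within the pads' length; the fingertips stand 19 mm ahead of it and the grasp point (between the pads) is the TCP; z points along the fingers, y is the direction in which the jaws open and shut (so a half turn about z gives the same grasp; the last joint's range is limited). The gripper opens to 85 mm and grips with 20 to 120 N. Pads are 22 mm wide; open, the fingers measure 114 mm over their backs; the gripper's body (76 mm by 85 mm) begins 54 mm behind the grasp point. The pads swing forward as they close: fully open they stand 13 mm farther back than shut.
Start: joints at [1.157, 0.359, 1.51, -0, 1.272, -0.115], TCP at [0.177, 0.573, 0.25] pointing down, gripper open.
Joint ranges: [-2.97, 2.97], [-1.01, 2.36], [0.21, 2.38], [-0.96, 4.11], [0.2, 2.71], [-2.98, 2.98]. Speed limits (rad/s): [2.39, 2.39, 3.14, 3.14, 3.14, 3.14].

INTERFACE

Orientations are given as [roll, pitch, yaw] about the fixed x, y, z axes, in that order (R = Rz(yaw) Ry(pitch) Rx(roll)).
In Python, from plant import read_state, snapshot, close_job gives the robot as it stands.
- The arm moves only by the tool apply_moves, never from a script. Its argument "series" is a list of rows, each an object of numbers: "ax", "ay", "az": the turn, a rotation vector about the tool's x, y, z in degrees; "dx", "dy", "dz": the shift along the tool's x, y, z in mm; "grip": the gripper command: -1 is shut, 1 is fully open, values between are in proportion. A call has 1 to 12 rows; each row is the pose to reach, as a shift and turn from the pose commanded when the call began, along the tool's axes at that moment; what a row does not reach only later rows make up. A row lasts 1/8 s, in which the tool goes at most 62.5 mm and 10.7 degrees, less where a joint would pass 70% of its speed; a pose out of reach is approached as far as the arm can. A call with a gripper value outside its range is refused whole. The fingers move at their own pace and stop on an object; the grip force is fixed at half the most. Time passes only in rows, so rows that repeat a pose let the fingers close. It gives the time, the measured TCP pose, the force and the opening at its end, in the units of the state.
- read_state(): the state, without advancing time (a new reading comes with each control period).
- snapshot(name): name is "scene" or "top"; returns a dict with "pixels" (420x560x3 uint8, blue, green, red), "mtx" (3x3 intrinsics, pixels), "extrinsics" (4x4, takes a point from world to camera coordinates). Camera axes: x right, y down, z forward; pixel columns grow to the right and rows downward; lengths in m; the calibration is good to about 2 mm. A picture is of the moment at which its call begins. There is no depth.
- close_job(): hands the job in, once; it reports no verdict.
The state is a dict: "clock": time; "joint_pos": joint angles; "qd": joint speeds; "tau": joint torques, N m; "eef_pos": TCP position; "tcp_rot": TCP orientation; "wrist_force": force on the tool from outside, world axes, zero at the start; "ft_torque": the same for the moment, N m; "gripper_width": finger opening in m.
Only numpy, scipy, OpenCV 4.12 (cv2) and the standard library are available. Lean on these libraries where they do the work, as an engineer would, in place of code of your own. Each camera call takes 0.05 s, during which the arm holds its last target.

TASK

Zero the hardness tester by pressing its spring pedal down to the stop with the gripper and letting it come back up. Then take the hardness probe (straight round handle, sprung tip) out of the tool block and hold it square to the sloping face of the clamped hammer-head blank with its tip on the middle of the bright ground spot, pressing gently so that the sprung tip goes about half way in. Finish while still holding it pressed there, and leave the other tools and things where they are.

Things in the scene. Friction and masses are not known exactly. Their poses are not given: they have to be found in the camera images.
- pedal_base: Grey base of the tester's pedal switch, 135 (x) x 96 (y) x 12 mm, fixed to the bench; origin: centre of its underside. Its +x end, away from the robot, carries a hinge block 38 mm high; the pedal's free end is at its -x end.
- pedal (a joint): Steel pedal plate, 112 x 80 x 8 mm, hinged along y at 48 mm in +x of the base's origin, 26 mm high. Joint in rad: 0 = up (free end raised 0.22 rad), 0.2 = down on its stop. A spring brings it back; pressing at pedal_pad takes about 3 N to start and 9 N at the stop.
- pedal_pad (a point): Point on the pedal's top face, midway across, 90 mm from the hinge line, where to press; about 50 mm above the bench when up, 32 mm at the stop. Its z axis is square to the plate.
- holder: Wooden tool block 64 (x) x 194 (y) x 60 mm high, fixed to the bench; origin: centre of its underside. Three vertical 22 mm through holes on its y centre line at y = -66, 0 and 66 mm hold the probe, the punch and the scraper, in any order. It may stand left or right of the pedal.
- probe: Hardness probe, about 0.16 kg, upright in one hole of the tool block: straight plain aluminium handle 26 mm diameter, 85 mm long (tallest of the three tools, no collar); below it a snout 18 mm diameter, 40 mm long, and a 10 mm sprung tip sticking out 10 mm more. Origin: on the axis at the handle's lower end, resting on the block's top; z up the handle. Tip end at z = -50 mm: lift over 50 mm to clear the hole.
- plunger (a joint): How far the probe's sprung tip is pushed in, m: 0 = out, 0.010 = fully in. Spring: 2 N to start it, 5 N half way, 8 N fully in.
- probe_tip (a point): Centre of the flat end of the sprung tip; z along the probe's axis towards its handle.
- fixture: Sloping clamping fixture, base 110 (x) x 160 (y) x 14 mm, fixed to the bench; origin: centre of its underside. Its top slopes 0.35 rad, lower on the -x side.
- forging: Dark steel hammer-head blank, 66 x 126 x 24 mm, clamped on the slope by a strap across each end (straps 14 mm wide at y = -56 and +56 mm, bolts up to 13 mm above the face). Origin: centre of its underside; z square to its face. It has a dark punched eye drawn on its -y half (flush, not a hole) and the ground spot on its +y half.
- spot (a point): Centre of the round bright ground spot, 24 mm diameter, flush on the blank's sloping face, at y = +15 mm from its middle, about 69 mm above the bench; z points square out of the face (leaning 0.35 rad from vertical).
- hammer: Bystander: hand hammer lying flat, about 270 mm long.
- brush: Bystander: brush with wooden handle lying flat.
- horseshoe: Bystander: bent 12 mm bar, about 120 mm, lying flat.
- tin: Bystander: closed steel can, 60 mm diameter, 60 mm high.
- offcut: Bystander: steel bar offcut 100 x 28 x 28 mm.
- cup: Bystander: open steel cup, 72 mm wide, 70 mm high.
- punch: Bystander: steel drift standing in a hole of the tool block: collar 29 mm wide, above it a 16 mm shaft; it stands 56 mm above the block; origin at the collar's underside.
- scraper: Bystander: scraper with a pear-shaped wooden handle, standing in a hole of the tool block, 50 mm above the block; origin at its collar's underside.
Not all that is in view belongs to the job. Leave any green or pink look-alike of the probe alone.

How it is judged:
By the outcome, as a careful person would: the job done as asked, in the order asked, and still so for the second after the job is handed in, while the arm keeps its last pose, push and grip.
It also fails if it takes over 58 s, if anything falls off the work surface, if the arm or the gripper's body presses on something with over 40 N, if the wrist force passes 120 N, or if a joint passes its speed limit or range.

## Working session

There is one attempt and no reset: what is moved stays moved. The work goes in short steps, Python scripts to look and compute and a tool call to move; the robot and the scene stay as the last step left them, time stands still between calls to the robot, and variables do not carry over. Pictures are saved under pics/ and viewed, and the job is handed in when it is done.

Besides the shell and the picture viewer there is one more tool, called as name(argument=value, ...) on one line, values as JSON. apply_moves: Moves the arm, as the interface text tells. Its arguments: {"type":"object","properties":{"series":{"type":"array","items":{"type":"object","properties":{"ax":{"type":"number"},"ay":{"type":"number"},"az":{"type":"number"},"dx":{"type":"number"},"dy":{"type":"number"},"dz":{"type":"number"},"grip":{"type":"number"}}}}},"required":["series"]}

```bash
ls; mkdir -p pics; python3 - <<'E'
from plant import read_state, snapshot
import cv2,numpy as np
for n in("scene","top"):
    s=snapshot(n); cv2.imwrite(f"pics/{n}0.png",s["pixels"]); np.savez(f"{n}0.npz",**s)
    print(n,s["mtx"].tolist(),np.round(s["extrinsics"],4).tolist())
print(read_state())
E
```

```text
pics
scene [[394.36143467306977, 0.0, 280.2507264776575], [0.0, 394.36143467306977, 210.95123447939463], [0.0, 0.0, 1.0]] [[-0.5266, 0.8498, -0.0228, 0.3221], [0.4787, 0.2742, -0.8341, -0.1959], [-0.7025, -0.4502, -0.5512, 1.3024], [0.0, 0.0, 0.0, 1.0]]
top [[511.657721863091, 0.0, 269.7992403520433], [0.0, 511.657721863091, 213.7474705398997], [0.0, 0.0, 1.0]] [[-0.0523, -0.9986, -0.0033, 0.0183], [-0.9775, 0.0519, -0.2047, 0.5422], [0.2045, -0.0074, -0.9788, 1.0328], [0.0, 0.0, 0.0, 1.0]]
{'clock': 0.1, 'joint_pos': array([ 1.15690928e+00,  3.59448013e-01,  1.51130498e+00,  1.39945138e-05,
        1.27249910e+00, -1.15111341e-01]), 'qd': array([ 8.99963561e-05, -6.69612746e-04, -4.33229944e-03,  1.02549771e-03,
       -2.14799490e-04, -1.05232396e-03]), 'tau': array([ 9.65806757e-04, -5.28648627e+01, -2.79353392e+01,  6.94130586e-05,
        4.93613901e-03, -4.67474490e-05]), 'eef_pos': array([0.17638967, 0.57289247, 0.24953597]), 'tcp_rot': array([-3.13994573e+00, -2.03880227e-04,  2.84281265e+00]), 'wrist_force': array([ 0.95971923,  0.65357404, -0.80419574]), 'ft_torque': array([-0.00459695,  0.02693386,  0.03856606]), 'gripper_width': 0.08511811607525571}
```

View pics/scene0.png

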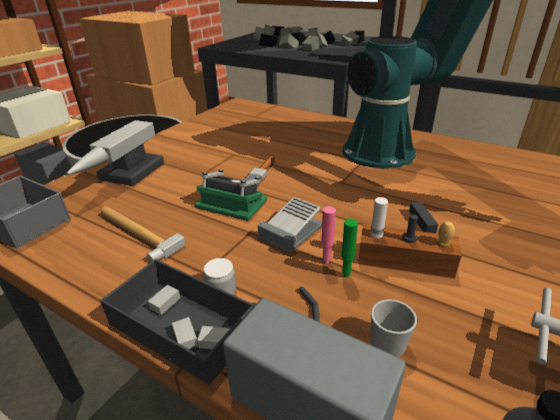

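View pics/top0.png

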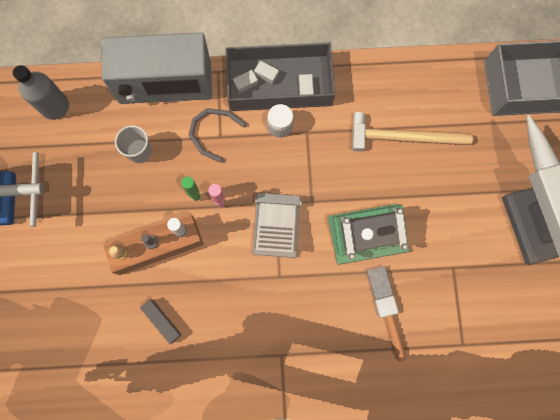

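The scene shows the pedal at top (277,225), the green fixture at (369,233) and the tool block at (153,243). Three things could be taken for the probe:
- The plain aluminium handle in the block, at top (175,225) and scene (380,215). This matches the description.
- The green look-alike, at top (190,187) and scene (349,247).
- The pink look-alike, at top (216,194) and scene (328,235).

The punch at top (150,240) and the scraper at (117,251) also stand in the block.

I'll check this in close crops.

```bash
cat > h.py <<'E'
import numpy as np,cv2
from scipy.spatial.transform import Rotation as R
def load(n): return dict(np.load(n+".npz"))
def ray(s,u,v):
    E=s["extrinsics"];c=-E[:3,:3].T@E[:3,3]
    d=E[:3,:3].T@np.linalg.solve(s["mtx"],[u,v,1.]);return c,d/np.linalg.norm(d)
def onz(s,u,v,z):
    c,d=ray(s,u,v);return c+d*(z-c[2])/d[2]
def proj(s,p):
    q=s["extrinsics"][:3,:3]@np.array(p)+s["extrinsics"][:3,3];q=s["mtx"]@q;return q[:2]/q[2]
def tri(s1,p1,s2,p2):
    c1,d1=ray(s1,*p1);c2,d2=ray(s2,*p2)
    t=np.linalg.lstsq(np.c_[d1,-d2],c2-c1,rcond=None)[0]
    a=c1+d1*t[0];b=c2+d2*t[1];return (a+b)/2,np.linalg.norm(a-b)
def crop(im,x0,y0,x1,y1,k,fn):
    c=cv2.resize(im[y0:y1,x0:x1],None,fx=k,fy=k,interpolation=cv2.INTER_CUBIC)
    for x in range((x0+9)//10*10,x1,10): cv2.line(c,((x-x0)*k,0),((x-x0)*k,6 if x%50 else 14),(0,255,255),1)
    for y in range((y0+9)//10*10,y1,10): cv2.line(c,(0,(y-y0)*k),(6 if y%50 else 14,(y-y0)*k),(0,255,255),1)
    cv2.imwrite(fn,c)
E
python3 - <<'E'
from h import *
t=load("top0");s=load("scene0")
crop(t["pixels"],95,165,225,280,6,"pics/c1.png")
crop(t["pixels"],240,185,420,275,4,"pics/c2.png")
crop(s["pixels"],310,180,470,290,5,"pics/c3.png")
crop(s["pixels"],185,150,335,265,5,"pics/c4.png")
E
```

```text
(no output)
```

View pics/c1.png

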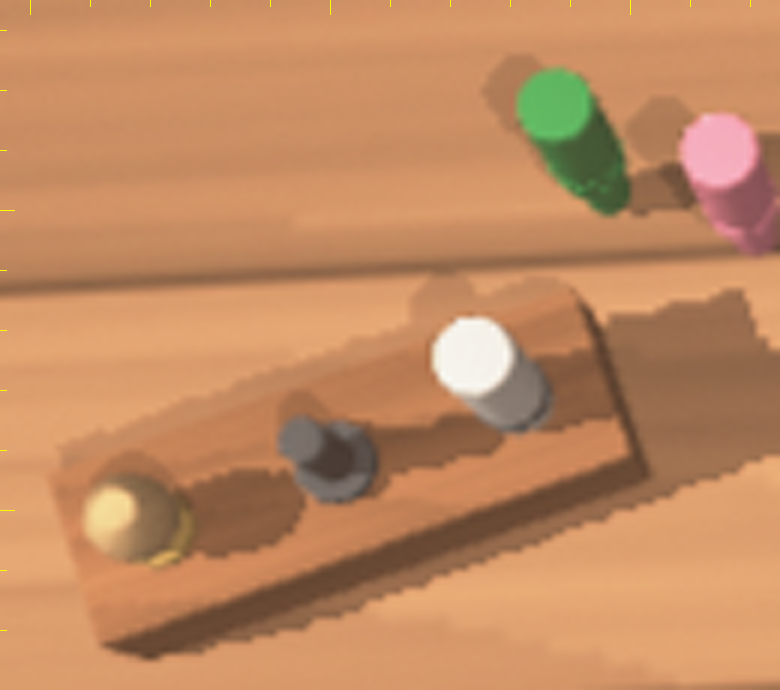

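View pics/c2.png

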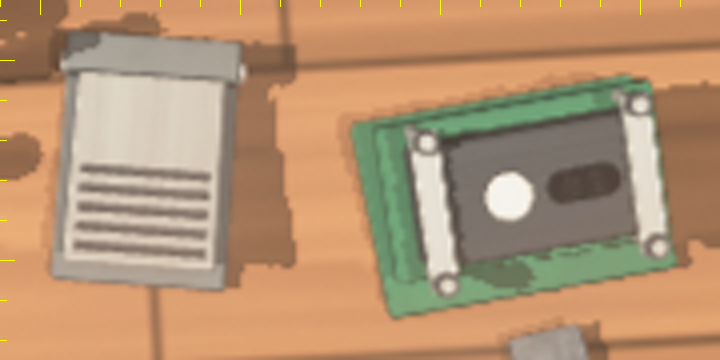

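View pics/c3.png

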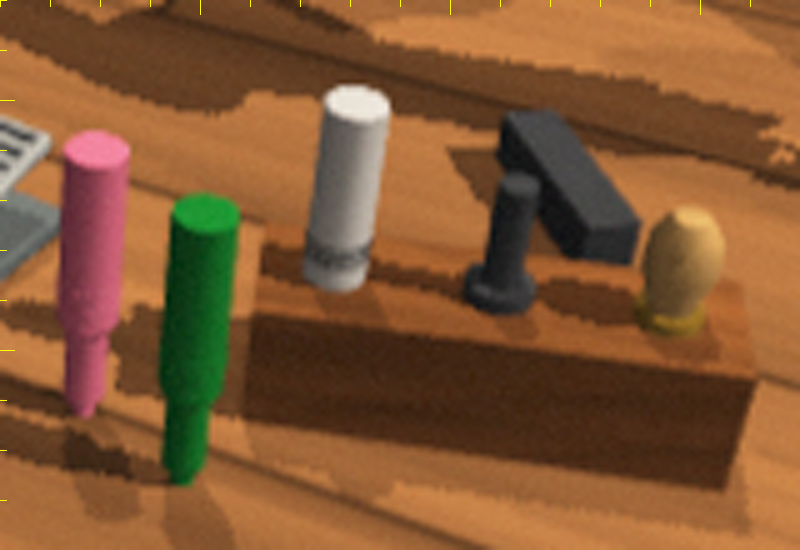

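View pics/c4.png

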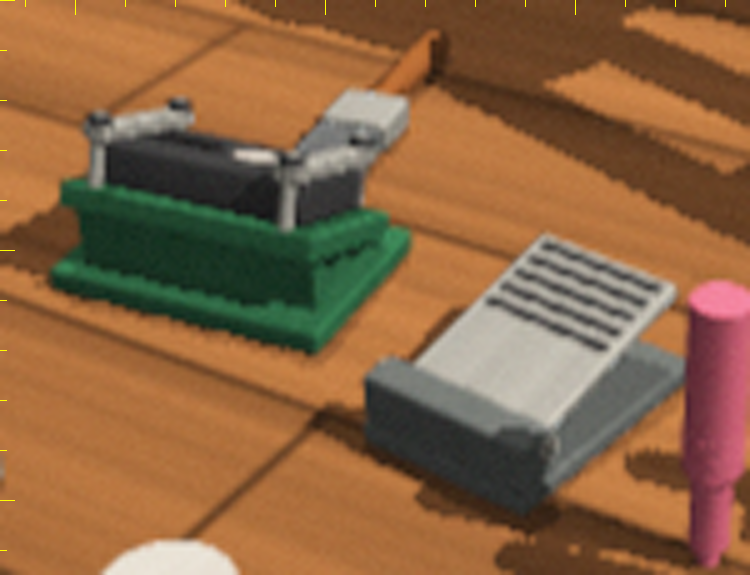

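The crops confirm it: the plain aluminium handle, with no collar, is the tallest tool and stands in the block's right-hand hole at top (173,224). The bright spot is at top (367,234), and the pedal's free end with its bars is at the image bottom, around (275,245). Next I'll measure these.

```bash
python3 - <<'E'
from h import *
np.set_printoptions(precision=4,suppress=True)
t=load("top0");s=load("scene0")
im=t["pixels"]
def blobs(im,x0,y0,x1,y1,thr):
    m=(im[y0:y1,x0:x1].min(2)>thr).astype(np.uint8)
    n,l,st,ce=cv2.connectedComponentsWithStats(m)
    return [(st[i,4],ce[i]+[x0,y0]) for i in range(1,n) if st[i,4]>20]
pt=blobs(im,160,205,195,245,215);print("probe top",pt)
sp=blobs(im,340,215,390,255,215);print("spot",sp)
ss=blobs(s["pixels"],225,175,245,190,170);print("spot scene",ss)
up=max(pt,key=lambda a:a[0])[1];us=max(sp,key=lambda a:a[0])[1]
P=onz(t,*up,.145);S=onz(t,*us,.069);print("P",P,"reach",np.hypot(*P[:2]),"S",S,np.hypot(*S[:2]))
print("tri probe",tri(t,up,s,(381.2,200.6)))
if ss: print("tri spot",tri(t,us,s,ss[0][1]))
print("proj P,S scene",proj(s,P),proj(s,S))
c=lambda x,y:((x+.5)/4-.5+240,(y+.5)/4-.5+185)
def q(name,pts,z):
    W=np.array([onz(t,*c(*p),z) for p in pts]);print(name,W[:,:2].tolist())
    e=np.roll(W,-1,0)-W;print(" len",np.linalg.norm(e[:,:2],axis=1),"ang",np.arctan2(e[:,1],e[:,0]),"ctr",W.mean(0))
q("fixture base",[(352,123),(392,318),(677,262),(651,78)],.014)
q("bolts",[(427,143),(447,286),(656,247),(640,105)],.08)
# pedal free end corners approx
for z in (.048,.0527):
  q("plate freeend",[(66,258),(210,268)],z)
q("base",[(52,276),(223,290),(241,72),(62,62)],.012)
# holder top
c=lambda x,y:((x+.5)/6-.5+95,(y+.5)/6-.5+165)
q("holder",[(50,473),(103,643),(636,457),(572,285)],.06)
q("collars ",[(480+35,415),(333,470)],.065)
E
```

```text
probe top [(np.int32(115), array([173.2783, 223.8174]))]
spot [(np.int32(87), array([366.7471, 233.6207]))]
spot scene []
P [0.5138 0.1788 0.145 ] reach 0.5439879812774783 S [ 0.4867 -0.2098  0.069 ] 0.5299882235057227
tri probe (array([0.5141, 0.1789, 0.1436]), np.float64(0.00023615007389886627))
proj P,S scene [381.3291 199.8898] [236.0398 180.6906]
fixture base [[0.5407238836270221, -0.13805273366067108], [0.4320145903745952, -0.15154999072677455], [0.45428081228166883, -0.3088681911469117], [0.5573573691387349, -0.30555611996667337]]
 len [0.1095 0.1589 0.1031 0.1683] ang [-3.0181 -1.4302  0.0321  1.6698] ctr [ 0.4961 -0.226   0.014 ]
bolts [[0.5149347428880859, -0.16797764012887026], [0.44016347489682167, -0.17200728815005473], [0.45453835641182366, -0.2806905550940138], [0.5291518892255865, -0.28025954013654114]]
 len [0.0749 0.1096 0.0746 0.1132] ang [-3.0878 -1.4393  0.0058  1.6967] ctr [ 0.4847 -0.2252  0.08  ]
plate freeend [[0.46929226392350043, 0.02249524203952164], [0.45997027936699086, -0.05316901900887608]]
 len [0.0762 0.0762] ang [-1.6934  1.4482] ctr [ 0.4646 -0.015
[... 214 characters left out ...]
 0.03140969741790625], [0.4522754207322729, -0.06120544994599199], [0.573296245584608, -0.07882170382647599], [0.58429770320807, 0.020395689268745014]]
 len [0.0935 0.1223 0.0998 0.12  ] ang [-1.7056 -0.1445  1.4604  3.0497] ctr [ 0.5187 -0.0221  0.012 ]
holder [[0.49662388479480735, 0.3425733329485204], [0.4362264614045004, 0.3234077430305779], [0.49144926308808184, 0.13778155041265008], [0.5541502198663011, 0.15888999616044938]]
 len [0.0634 0.1937 0.0662 0.1925] ang [-2.8343 -1.2816  0.3247  1.8743] ctr [0.4946 0.2407 0.06  ]
collars  [[0.5076902396179717, 0.17895921528282913], [0.4916412494689275, 0.24254414384137205]]
 len [0.0656 0.0656] ang [ 1.818  -1.3236] ctr [0.4997 0.2108 0.065 ]
```

```bash
cat >> h.py <<'E'
def rel(pos,rot,tpos,tR):
    """shift (mm) and rotvec (deg) in the tool axes of pose (pos,rot rpy)"""
    R0=R.from_euler('xyz',rot)
    return np.round(R0.inv().apply(np.array(tpos)-pos)*1000,1),np.round((R0.inv()*tR).as_rotvec(degrees=True),2)
def down(yaw): return R.from_euler('xyz',[np.pi,0,yaw])
E
python3 - <<'E'
from h import *
from plant import read_state
np.set_printoptions(precision=4,suppress=True)
t=load("top0");s=load("scene0");st=read_state()
# hinge block top edge at z=.038, base near edge at .012
c=lambda x,y:((x+.5)/4-.5+240,(y+.5)/4-.5+185)
a=onz(t,*c(66,33),.038);b=onz(t,*c(243,43),.038);print("block far edge",a,b,np.arctan2(*(a-b)[[1,0]])-np.pi/2)
yaw=-.127;u=np.array([np.cos(yaw),np.sin(yaw)])
org1=np.array([.4586,-.0149])+u*.0675; org2=(a+b)[:2]/2-u*.0675;print("origin",org1,org2)
org=(org1+org2)/2
hinge=np.r_[org+u*.048,.026]
for q in(.22,.02):
    pad=hinge+np.r_[u*(-.090*np.cos(q)),.090*np.sin(q)]+.004*np.r_[u*np.sin(q),np.cos(q)];print("pad",pad)
    e=hinge+np.r_[u*(-.108*np.cos(q)),.108*np.sin(q)]+.004*np.r_[u*np.sin(q),np.cos(q)]
    print(" proj top",proj(t,pad),"scene",proj(s,pad),"end",proj(t,e))
print("green/pink foot",onz(t,196,199,0),onz(t,221,206,0))
# eye/spot line
m=cv2.inRange(t["pixels"][222:245,374:398],(0,0,0),(48,48,48));M=cv2.moments(m,True)
e=onz(t,M['m10']/M['m00']+374,M['m01']/M['m00']+222,.069);S=np.array([.4867,-.2098,.069]);print("eye",e,"yaw",np.arctan2(*(S-e)[[1,0]])-np.pi/2, np.linalg.norm(S-e))
print(rel(st["eef_pos"],st["tcp_rot"],[.492,-.018,.22],down(1.446)))
E
```

```text
block far edge [0.5942 0.0169 0.038 ] [ 0.5835 -0.0792  0.038 ] -0.11130128028249331
origin [ 0.5256 -0.0234] [ 0.5219 -0.0226]
pad [ 0.4851 -0.0181  0.0495]
 proj top [274.8854 240.628 ] scene [301.2554 206.7628] end [274.2913 248.5831]
pad [ 0.4822 -0.0177  0.0318]
 proj top [274.7333 243.2432] scene [301.9328 212.3956] end [274.1244 251.5147]
green/pink foot [0.5968 0.1537 0.    ] [0.5777 0.0979 0.    ]Traceback (most recent call last):
  File "<stdin>", line 19, in <module>
ZeroDivisionError: float division by zero
```

```bash
python3 - <<'E'
from h import *
from plant import read_state
np.set_printoptions(precision=4,suppress=True)
t=load("top0");st=read_state()
g=t["pixels"][224:242,374:400].max(2).astype(int);th=(g.min()+np.median(g))/2;print(g.min(),np.median(g),th)
m=(g<th).astype(np.uint8);n,l,sx,ce=cv2.connectedComponentsWithStats(m);print(sx,ce+[374,224])
i=1+np.argmax(sx[1:,4]);e=onz(t,*(ce[i]+[374,224]),.069);S=np.array([.4867,-.2098,.069]);print("eye",e,"yaw",np.arctan2(*(S-e)[[1,0]])-np.pi/2, np.linalg.norm(S-e))
print(rel(st["eef_pos"],st["tcp_rot"],[.490,-.018,.22],down(1.446)))
E
```

```text
79 122.0 100.5
[[  0   0  26  18 328]
 [  3   2  18  10 140]] [[386.9116 233.4482]
 [385.5357 230.2786]]
eye [ 0.4917 -0.2495  0.069 ] yaw 0.12455678045089047 0.040057857938666355
(array([-473.7, -472.4,   30.2]), array([-0.09,  0.06, 80.03]))
```

The measurements agree with each other. The pad comes out 50 mm up and 32 mm at the stop, the probe top by two views is at z 0.144, and the slope yaw is about 0.13. I'll move above the pedal with the gripper shut.

apply_moves(series=[{"dx": -20, "dy": -20, "dz": 0, "az": 4, "grip": -1}, {"dx": -60, "dy": -60, "dz": 0, "az": 10, "grip": -1}, {"dx": -103, "dy": -103, "dz": 0, "az": 17, "grip": -1}, {"dx": -146, "dy": -146, "dz": 0, "az": 24, "grip": -1}, {"dx": -189, "dy": -189, "dz": 0, "az": 31, "grip": -1}, {"dx": -232, "dy": -232, "dz": 0, "az": 38, "grip": -1}, {"dx": -275, "dy": -275, "dz": 5, "az": 46, "grip": -1}, {"dx": -318, "dy": -318, "dz": 10, "az": 54, "grip": -1}, {"dx": -361, "dy": -361, "dz": 15, "az": 62, "grip": -1}, {"dx": -404, "dy": -404, "dz": 20, "az": 70, "grip": -1}, {"dx": -445, "dy": -445, "dz": 25, "az": 76, "grip": -1}, {"dx": -474, "dy": -472, "dz": 30, "az": 80, "grip": -1}])

```text
$.series[0]: bad value
```

```bash
python3 - <<'E'
from h import *
from plant import read_state
np.set_printoptions(precision=4,suppress=True)
st=read_state();print(st)
print(rel(st["eef_pos"],st["tcp_rot"],[.490,-.018,.085],down(1.446)))
E
```

```text
{'clock': 0.1, 'joint_pos': array([ 1.1569,  0.3594,  1.5113,  0.    ,  1.2725, -0.1151]), 'qd': array([ 0.0001, -0.0007, -0.0043,  0.001 , -0.0002, -0.0011]), 'tau': array([  0.001 , -52.8649, -27.9353,   0.0001,   0.0049,  -0.    ]), 'eef_pos': array([0.1764, 0.5729, 0.2495]), 'tcp_rot': array([-3.1399, -0.0002,  2.8428]), 'wrist_force': array([ 0.9597,  0.6536, -0.8042]), 'ft_torque': array([-0.0046,  0.0269,  0.0386]), 'gripper_width': 0.08511811607525571}
(array([-473.7, -472.1,  165.2]), array([-0.09,  0.06, 80.03]))
```

The call was refused whole, probably because every field is required. I'll send it again complete.

apply_moves(series=[{"ax": 0, "ay": 0, "az": 4, "dx": -20, "dy": -20, "dz": 0, "grip": -1}, {"ax": 0, "ay": 0, "az": 10, "dx": -60, "dy": -60, "dz": 0, "grip": -1}, {"ax": 0, "ay": 0, "az": 17, "dx": -103, "dy": -103, "dz": 0, "grip": -1}, {"ax": 0, "ay": 0, "az": 24, "dx": -146, "dy": -146, "dz": 0, "grip": -1}, {"ax": 0, "ay": 0, "az": 31, "dx": -189, "dy": -189, "dz": 0, "grip": -1}, {"ax": 0, "ay": 0, "az": 38, "dx": -232, "dy": -232, "dz": 0, "grip": -1}, {"ax": 0, "ay": 0, "az": 46, "dx": -275, "dy": -275, "dz": 5, "grip": -1}, {"ax": 0, "ay": 0, "az": 54, "dx": -318, "dy": -318, "dz": 10, "grip": -1}, {"ax": 0, "ay": 0, "az": 62, "dx": -361, "dy": -361, "dz": 15, "grip": -1}, {"ax": 0, "ay": 0, "az": 70, "dx": -404, "dy": -404, "dz": 20, "grip": -1}, {"ax": 0, "ay": 0, "az": 76, "dx": -445, "dy": -445, "dz": 25, "grip": -1}, {"ax": 0, "ay": 0, "az": 80, "dx": -474, "dy": -472, "dz": 30, "grip": -1}])

```text
clock: 1.6
eef_pos: [0.4915, -0.0197, 0.22]
tcp_rot: [3.141, 0.0, 1.442]
wrist_force: [0.1, 1.4, -0.0]
gripper_width: -0.0002
```

Now down to just above the pedal, then slowly onto it.

apply_moves(series=[{"ax": 0, "ay": 0, "az": 0, "dx": 1, "dy": 0, "dz": 40, "grip": -1}, {"ax": 0, "ay": 0, "az": 0, "dx": 2, "dy": -1, "dz": 85, "grip": -1}, {"ax": 0, "ay": 0, "az": 0, "dx": 2, "dy": -1, "dz": 120, "grip": -1}, {"ax": 0, "ay": 0, "az": 0, "dx": 2, "dy": -1, "dz": 138, "grip": -1}, {"ax": 0, "ay": 0, "az": 0, "dx": 2, "dy": -1, "dz": 144, "grip": -1}, {"ax": 0, "ay": 0, "az": 0, "dx": 2, "dy": -1, "dz": 150, "grip": -1}, {"ax": 0, "ay": 0, "az": 0, "dx": 2, "dy": -1, "dz": 154, "grip": -1}, {"ax": 0, "ay": 0, "az": 0, "dx": 2, "dy": -1, "dz": 157, "grip": -1}, {"ax": 0, "ay": 0, "az": 0, "dx": 2, "dy": -1, "dz": 160, "grip": -1}, {"ax": 0, "ay": 0, "az": 0, "dx": 2, "dy": -1, "dz": 160, "grip": -1}])

```text
clock: 2.85
eef_pos: [0.4892, -0.015, 0.0606]
tcp_rot: [-3.141, 0.0, 1.447]
wrist_force: [-3.7, 0.4, 5.3]
gripper_width: -0.0001
```

```bash
python3 - <<'E'
from h import *
from plant import read_state,snapshot
np.set_printoptions(precision=4,suppress=True)
a=snapshot("top")["pixels"];b=snapshot("scene")["pixels"];st=read_state();print(st["eef_pos"],st["wrist_force"])
crop(b,200,130,360,250,5,"pics/d1.png")
E
```

```text
[ 0.4893 -0.015   0.0608] [-3.7935 -1.0145  6.8502]
```

View pics/d1.png

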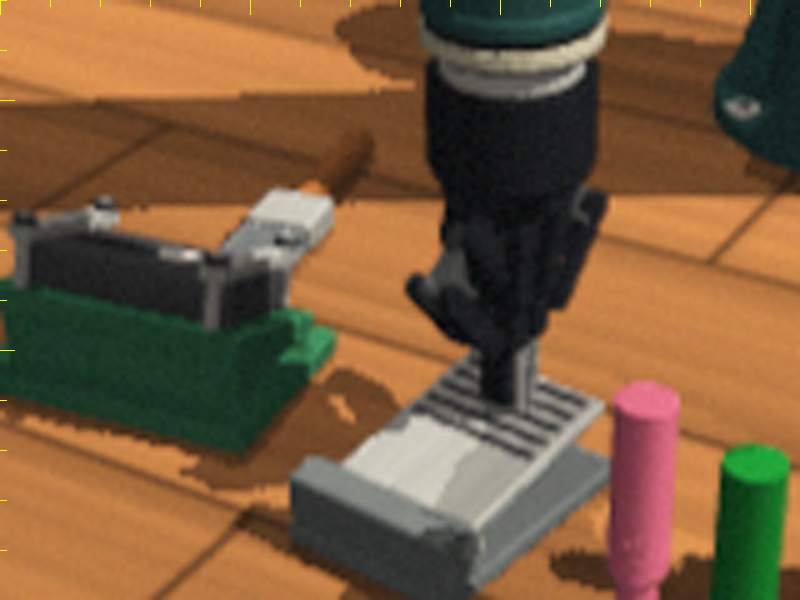

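The shut fingertips sit on the bars at crop (505,395), with the plate partly down and the force at about 6 N. I'll keep pressing.

apply_moves(series=[{"ax": 0, "ay": 0, "az": 0, "dx": -1, "dy": 0, "dz": 2, "grip": -1}, {"ax": 0, "ay": 0, "az": 0, "dx": -2, "dy": 0, "dz": 4, "grip": -1}, {"ax": 0, "ay": 0, "az": 0, "dx": -2, "dy": 0, "dz": 6, "grip": -1}, {"ax": 0, "ay": 0, "az": 0, "dx": -2, "dy": 0, "dz": 8, "grip": -1}, {"ax": 0, "ay": 0, "az": 0, "dx": -2, "dy": 0, "dz": 8, "grip": -1}])

```text
clock: 3.58
eef_pos: [0.4892, -0.0164, 0.0529]
tcp_rot: [-3.141, -0.001, 1.446]
wrist_force: [-2.8, 3.8, 7.9]
gripper_width: -0.0002
```

apply_moves(series=[{"ax": 0, "ay": 0, "az": 0, "dx": -1, "dy": 0, "dz": 1, "grip": -1}, {"ax": 0, "ay": 0, "az": 0, "dx": -1, "dy": 0, "dz": 2, "grip": -1}, {"ax": 0, "ay": 0, "az": 0, "dx": -1, "dy": 0, "dz": 2, "grip": -1}])

```text
clock: 3.95
eef_pos: [0.4893, -0.0172, 0.0511]
tcp_rot: [-3.142, -0.001, 1.446]
wrist_force: [-3.8, 5.0, 8.6]
gripper_width: -0.0001
```

apply_moves(series=[{"ax": 0, "ay": 0, "az": 0, "dx": 0, "dy": 0, "dz": 1, "grip": -1}, {"ax": 0, "ay": 0, "az": 0, "dx": 0, "dy": 0, "dz": 1.5, "grip": -1}, {"ax": 0, "ay": 0, "az": 0, "dx": 0, "dy": 0, "dz": 1.5, "grip": -1}])

```text
clock: 4.32
eef_pos: [0.4893, -0.0172, 0.0504]
tcp_rot: [3.141, -0.001, 1.446]
wrist_force: [-5.5, 5.6, 20.6]
gripper_width: 0.0003
```

The force jumped from 9 N to 21 N and the motion stalled at TCP z 0.0504, where the stop should be (0.051). A quick look, then I'll lift off.

```bash
python3 - <<'E'
from h import *
from plant import read_state,snapshot
b=snapshot("scene")["pixels"]
crop(b,240,170,360,260,5,"pics/d2.png")
E
```

```text
(no output)
```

View pics/d2.png

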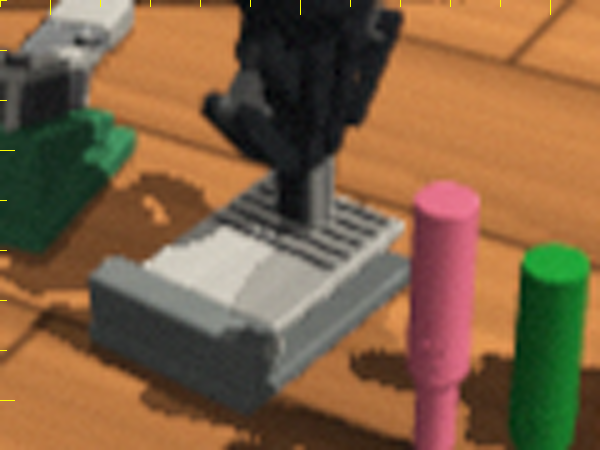

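apply_moves(series=[{"ax": 0, "ay": 0, "az": 0, "dx": 0, "dy": 0, "dz": -5, "grip": -1}, {"ax": 0, "ay": 0, "az": 0, "dx": 0, "dy": 0, "dz": -12, "grip": -1}, {"ax": 0, "ay": 0, "az": 0, "dx": 0, "dy": 0, "dz": -22, "grip": -1}, {"ax": 0, "ay": 0, "az": 0, "dx": 0, "dy": 0, "dz": -40, "grip": -1}, {"ax": 0, "ay": 0, "az": 0, "dx": 0, "dy": 0, "dz": -80, "grip": -1}, {"ax": 0, "ay": 0, "az": 0, "dx": 0, "dy": 0, "dz": -125, "grip": -1}, {"ax": 0, "ay": 0, "az": 0, "dx": 0, "dy": 0, "dz": -165, "grip": -0.4}, {"ax": 0, "ay": 0, "az": 0, "dx": 0, "dy": 0, "dz": -190, "grip": 0.2}, {"ax": 0, "ay": 0, "az": 0, "dx": 0, "dy": 0, "dz": -190, "grip": 0.2}])

```text
clock: 5.5
eef_pos: [0.4909, -0.0185, 0.241]
tcp_rot: [3.137, 0.001, 1.447]
wrist_force: [0.3, -0.8, 0.3]
gripper_width: 0.0513
```

```bash
python3 - <<'E'
from h import *
from plant import read_state,snapshot
np.set_printoptions(precision=4,suppress=True)
b=snapshot("scene")["pixels"];st=read_state()
crop(b,240,170,400,260,5,"pics/d3.png")
print(st["eef_pos"],st["gripper_width"],st["joint_pos"],st["wrist_force"])
print(rel(st["eef_pos"],st["tcp_rot"],[.514,.179,.24],down(1.86)))
E
```

```text
[ 0.4899 -0.0183  0.2395] 0.051174749890498014 [-0.1781  0.2109  1.7561 -0.0004  1.1725 -0.0537] [-0.0906  0.5891  0.2394]
(array([198.8,  -0.5,  -0.6]), array([  0.11,   0.05, -23.69]))
```

View pics/d3.png

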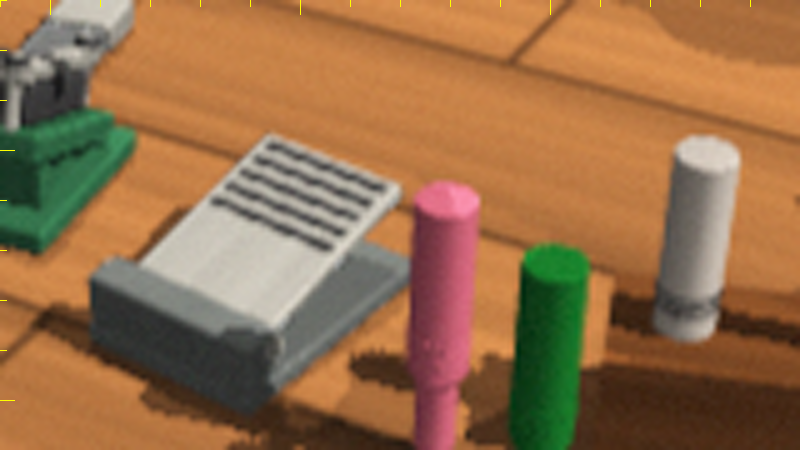

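In d2 the plate lies flat at its stop, and in d3 its free end is fully back up at crop (390,185), so the zeroing is done. Next I'll go over the probe.

apply_moves(series=[{"ax": 0, "ay": 0, "az": -3, "dx": 25, "dy": 0, "dz": 0, "grip": 0.2}, {"ax": 0, "ay": 0, "az": -8, "dx": 65, "dy": 0, "dz": 0, "grip": 0.2}, {"ax": 0, "ay": 0, "az": -14, "dx": 110, "dy": 0, "dz": 0, "grip": 0.2}, {"ax": 0, "ay": 0, "az": -19, "dx": 155, "dy": 0, "dz": 0, "grip": 0.2}, {"ax": 0, "ay": 0, "az": -23, "dx": 187, "dy": 0, "dz": 0, "grip": 0.2}, {"ax": 0, "ay": 0, "az": -23.7, "dx": 199, "dy": 0, "dz": 0, "grip": 0.2}, {"ax": 0, "ay": 0, "az": -23.7, "dx": 199, "dy": 0, "dz": 0, "grip": 0.2}])

```text
clock: 6.42
eef_pos: [0.5136, 0.1793, 0.2377]
tcp_rot: [-3.139, 0.0, 1.861]
wrist_force: [-0.6, -0.0, 0.8]
gripper_width: 0.0512
```

```bash
python3 - <<'E'
from h import *
from plant import read_state,snapshot
np.set_printoptions(precision=4,suppress=True)
b=snapshot("scene");a=snapshot("top");st=read_state()
crop(b["pixels"],300,100,460,240,5,"pics/e1.png");crop(a["pixels"],100,150,250,270,5,"pics/e2.png")
print(st["eef_pos"],st["tcp_rot"],st["gripper_width"],st["joint_pos"])
print(rel(st["eef_pos"],st["tcp_rot"],[.514,.179,.104],down(1.86)))
E
```

```text
[0.5137 0.1783 0.2381] [-3.14    0.0006  1.8591] 0.05142989374774852 [ 0.2075  0.2911  1.646  -0.0008  1.2061 -0.0805]
(array([  0.7,   0.7, 134.1]), array([-0.09,  0.03, -0.05]))
```

View pics/e1.png

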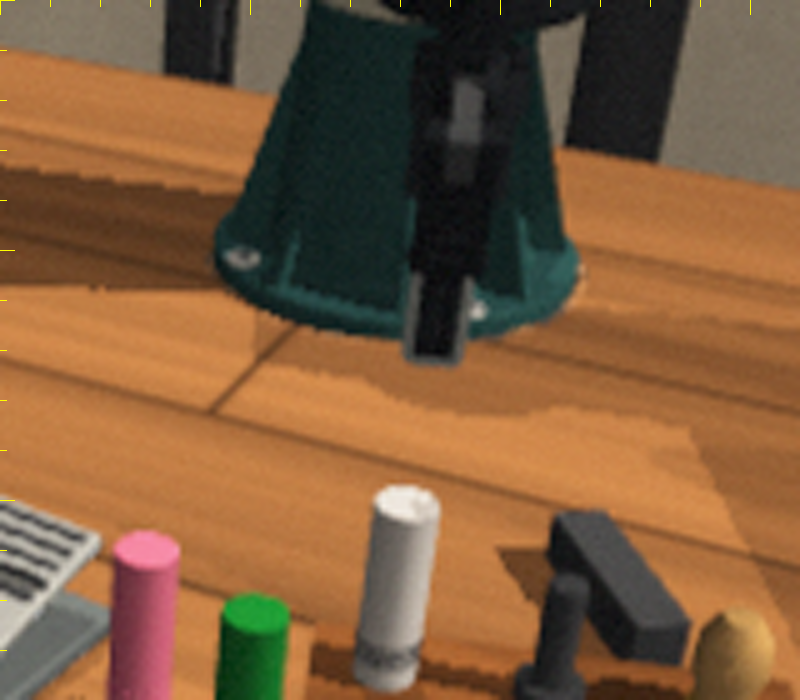

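The fingers at crop (435,360) line up above the handle top at (405,505). I'll go down and grip.

apply_moves(series=[{"ax": 0, "ay": 0, "az": 0, "dx": 0.5, "dy": 0.5, "dz": 25, "grip": 0.2}, {"ax": 0, "ay": 0, "az": 0, "dx": 0.5, "dy": 0.5, "dz": 60, "grip": 0.2}, {"ax": 0, "ay": 0, "az": 0, "dx": 0.5, "dy": 0.5, "dz": 90, "grip": 0.2}, {"ax": 0, "ay": 0, "az": 0, "dx": 0.5, "dy": 0.5, "dz": 115, "grip": 0.2}, {"ax": 0, "ay": 0, "az": 0, "dx": 0.5, "dy": 0.5, "dz": 130, "grip": 0.2}, {"ax": 0, "ay": 0, "az": 0, "dx": 0.5, "dy": 0.5, "dz": 134, "grip": 0.2}, {"ax": 0, "ay": 0, "az": 0, "dx": 0.5, "dy": 0.5, "dz": 134, "grip": 0.2}])

```text
clock: 7.4
eef_pos: [0.5149, 0.1797, 0.1052]
tcp_rot: [3.141, 0.0, 1.86]
wrist_force: [1.0, 0.3, 0.1]
gripper_width: 0.0514
```

```bash
python3 - <<'E'
from h import *
from plant import read_state,snapshot
np.set_printoptions(precision=4,suppress=True)
b=snapshot("scene");st=read_state()
crop(b["pixels"],310,120,470,260,5,"pics/e3.png")
print(st["eef_pos"],st["tcp_rot"],st["gripper_width"],st["wrist_force"])
E
```

```text
[0.5152 0.1799 0.1055] [3.1403 0.0002 1.8599] 0.051041469405737984 [ 1.0919 -0.803   0.2376]
```

View pics/e3.png

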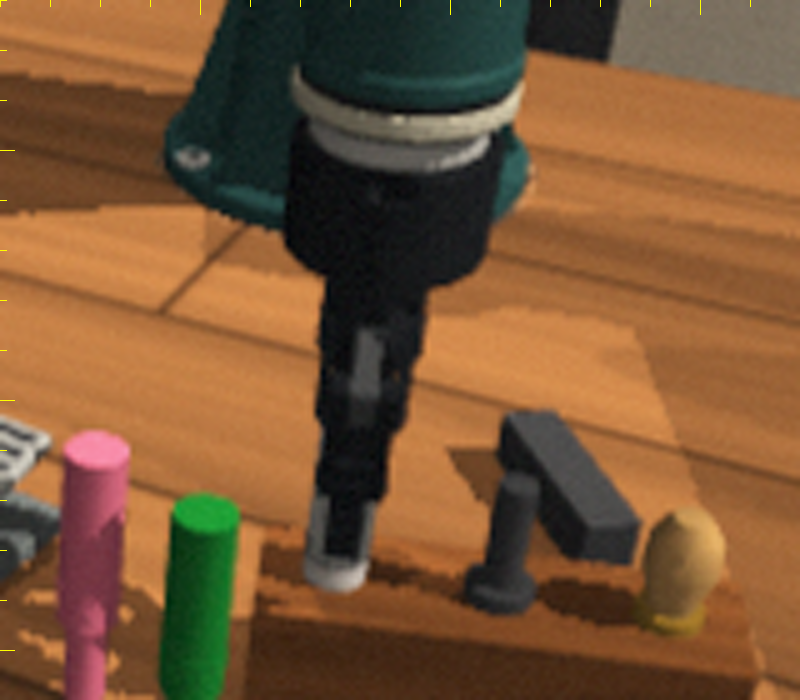

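The fingers straddle the handle at crop (338,545), and its foot shows at (335,580). I'll close and let it settle.

apply_moves(series=[{"ax": 0, "ay": 0, "az": 0, "dx": 0, "dy": 0, "dz": 0, "grip": -0.2}, {"ax": 0, "ay": 0, "az": 0, "dx": 0, "dy": 0, "dz": 0, "grip": -0.4}, {"ax": 0, "ay": 0, "az": 0, "dx": 0, "dy": 0, "dz": 0, "grip": -1}, {"ax": 0, "ay": 0, "az": 0, "dx": 0, "dy": 0, "dz": 0, "grip": -1}, {"ax": 0, "ay": 0, "az": 0, "dx": 0, "dy": 0, "dz": 0, "grip": -1}, {"ax": 0, "ay": 0, "az": 0, "dx": 0, "dy": 0, "dz": 0, "grip": -1}])

```text
clock: 8.2
eef_pos: [0.5149, 0.1801, 0.1056]
tcp_rot: [3.141, 0.0, 1.86]
wrist_force: [-1.0, -1.5, 4.5]
gripper_width: 0.0254
```

Gripped at 25.4 mm, which fits the 26 mm handle. The grasp point is 45.6 mm above the handle's lower end, so the tip lies 95.6 mm ahead of the TCP. I'll lift it straight out.

apply_moves(series=[{"ax": 0, "ay": 0, "az": 0, "dx": 0, "dy": 0, "dz": -8, "grip": -1}, {"ax": 0, "ay": 0, "az": 0, "dx": 0, "dy": 0, "dz": -25, "grip": -1}, {"ax": 0, "ay": 0, "az": 0, "dx": 0, "dy": 0, "dz": -45, "grip": -1}, {"ax": 0, "ay": 0, "az": 0, "dx": 0, "dy": 0, "dz": -70, "grip": -1}, {"ax": 0, "ay": 0, "az": 0, "dx": 0, "dy": 0, "dz": -100, "grip": -1}, {"ax": 0, "ay": 0, "az": 0, "dx": 0, "dy": 0, "dz": -130, "grip": -1}, {"ax": 0, "ay": 0, "az": 0, "dx": 0, "dy": 0, "dz": -155, "grip": -1}, {"ax": 0, "ay": 0, "az": 0, "dx": 0, "dy": 0, "dz": -165, "grip": -1}, {"ax": 0, "ay": 0, "az": 0, "dx": 0, "dy": 0, "dz": -165, "grip": -1}])

```text
clock: 9.32
eef_pos: [0.5147, 0.18, 0.2701]
tcp_rot: [3.141, 0.0, 1.86]
wrist_force: [-0.0, -0.4, -1.7]
gripper_width: 0.0249
```

```bash
cat > tgt.py <<'E'
from h import *
S=np.array([.4867,-.2098,.069]);yawF=.13
def goal(gap,L=.0956,yaw=1.75,off=(0,0,0)):
    # tool z = -n, azimuth reference: tilt the downward tool about y of the fixture
    n=R.from_euler('z',yawF).apply([-np.sin(.35),0,np.cos(.35)])
    ax=R.from_euler('z',yawF).apply([0,1,0])
    Rt=R.from_rotvec(-.35*ax)*down(yaw)
    assert np.allclose(Rt.apply([0,0,1]),-n,atol=1e-6)
    return S+np.array(off)+n*(L+gap),Rt,n
E
python3 - <<'E'
from tgt import *
from plant import read_state,snapshot
np.set_printoptions(precision=4,suppress=True)
b=snapshot("scene");a=snapshot("top");st=read_state()
crop(b["pixels"],310,60,470,240,4,"pics/f1.png");crop(a["pixels"],60,120,260,270,4,"pics/f2.png")
print(st["eef_pos"],st["tcp_rot"],st["gripper_width"],st["joint_pos"],st["wrist_force"])
p,Rt,n=goal(.08);print(p,n)
for yaw in(1.86,1.5,1.2): 
    p,Rt,n=goal(.08,yaw=yaw);print(yaw,rel(st["eef_pos"],st["tcp_rot"],p,Rt))
E
```

```text
[0.5139 0.1798 0.2688] [-3.1398 -0.0001  1.8602] 0.024651105114746084 [ 0.2098  0.263   1.6046 -0.0001  1.2758 -0.0796] [ 0.3393 -0.1935 -2.2123]
[ 0.427  -0.2176  0.234 ] [-0.34   -0.0445  0.9394]
1.86 (array([-356.1, -196.6,   35.2]), array([-19.91,  -3.18,   0.01]))
1.5 (array([-356.1, -196.6,   35.2]), array([-20.26,   0.43,  20.42]))
1.2 (array([-356.1, -196.6,   35.2]), array([-20.23,   3.5 ,  37.43]))
```

View pics/f1.png

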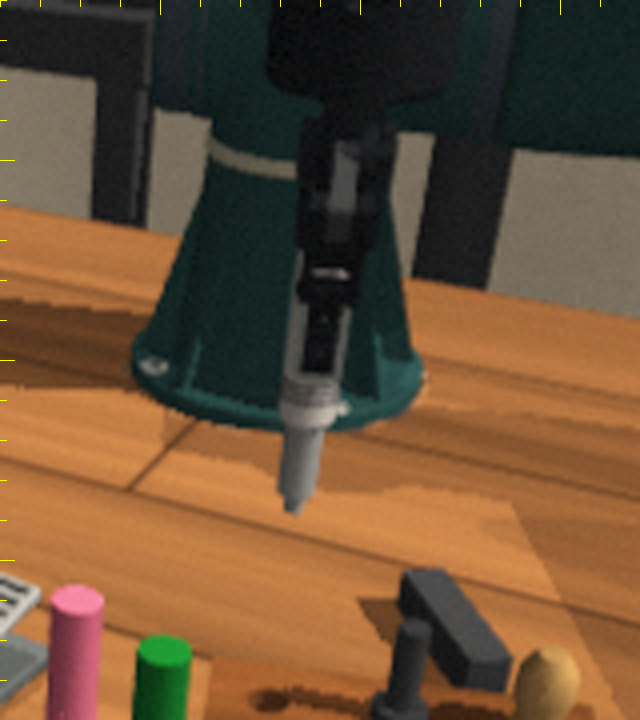

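```bash
python3 - <<'E'
from tgt import *
from plant import read_state
np.set_printoptions(precision=4,suppress=True)
st=read_state();s=load("scene0");t=load("top0")
R0=R.from_euler('xyz',st["tcp_rot"])
for z in (.0956,.0856,.0456): 
    p=st["eef_pos"]+R0.apply([0,0,z]);print(z,proj(s,p),(proj(s,p)-[310,60])*4,(proj(t,p)-[60,120])*4)
print(proj(t,st["eef_pos"]))
E
```

```text
0.0956 [383.5532 187.6591] [294.2127 510.6363] [439.8238 404.4958]
0.0856 [384.1834 183.1649] [296.7334 492.6595] [435.6582 400.3852]
0.0456 [386.7985 164.5146] [307.194  418.0583] [418.1079 383.0668]
[159.0455 210.3577]
```

View pics/f2.png

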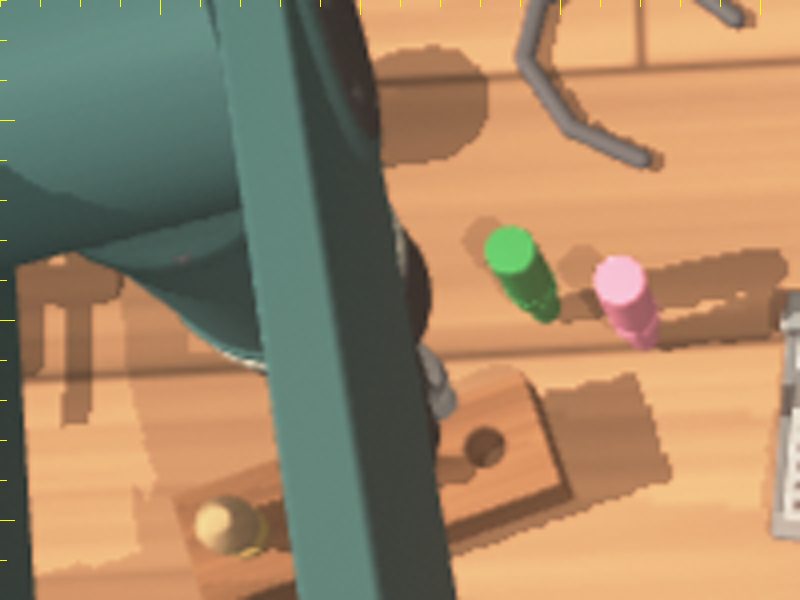

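The held tip is at scene crop (292,510) and top crop (445,408), against predictions of (294,511) and (440,404), so the probe sits straight in the grip. Next I'll swing to 80 mm off the spot along its normal.

apply_moves(series=[{"ax": -0.5, "ay": 0, "az": 0.5, "dx": -14, "dy": -8, "dz": 0, "grip": -1}, {"ax": -2, "ay": 0, "az": 2, "dx": -42, "dy": -24, "dz": 0, "grip": -1}, {"ax": -4, "ay": 0, "az": 4, "dx": -78, "dy": -43, "dz": 0, "grip": -1}, {"ax": -6, "ay": 0, "az": 6, "dx": -116, "dy": -64, "dz": 0, "grip": -1}, {"ax": -8, "ay": 0.1, "az": 8, "dx": -154, "dy": -85, "dz": 3, "grip": -1}, {"ax": -10, "ay": 0.2, "az": 10, "dx": -192, "dy": -106, "dz": 7, "grip": -1}, {"ax": -12, "ay": 0.3, "az": 12, "dx": -230, "dy": -127, "dz": 13, "grip": -1}, {"ax": -14.5, "ay": 0.3, "az": 14.5, "dx": -268, "dy": -148, "dz": 19, "grip": -1}, {"ax": -17, "ay": 0.4, "az": 17, "dx": -304, "dy": -168, "dz": 26, "grip": -1}, {"ax": -19, "ay": 0.4, "az": 19, "dx": -335, "dy": -185, "dz": 31, "grip": -1}, {"ax": -20.2, "ay": 0.4, "az": 20.4, "dx": -352, "dy": -194, "dz": 35, "grip": -1}, {"ax": -20.2, "ay": 0.4, "az": 20.4, "dx": -356, "dy": -196.5, "dz": 35, "grip": -1}])

```text
clock: 10.92
eef_pos: [0.426, -0.2182, 0.2338]
tcp_rot: [2.799, -0.069, 1.509]
wrist_force: [0.6, 0.7, -1.8]
gripper_width: 0.0246
```

```bash
cat > chk.py <<'E'
from tgt import *
from plant import read_state,snapshot
import sys
np.set_printoptions(precision=4,suppress=True)
tag=sys.argv[1];gap=float(sys.argv[2])
b=snapshot("scene");a=snapshot("top");st=read_state()
np.savez("scene_"+tag+".npz",**b);np.savez("top_"+tag+".npz",**a)
crop(b["pixels"],180,60,300,200,5,f"pics/{tag}_s.png");crop(a["pixels"],320,180,430,270,7,f"pics/{tag}_t.png")
R0=R.from_euler('xyz',st["tcp_rot"]);p,Rt,n=goal(gap,yaw=1.5)
print(st["clock"],st["eef_pos"],"width",st["gripper_width"],"q",st["joint_pos"])
f=st["wrist_force"];print("force",f,"along n",f@n,"tilt err deg",np.degrees(np.arccos(-R0.apply([0,0,1])@n)))
tip=st["eef_pos"]+R0.apply([0,0,.0956]);d=tip-S;print("tip",tip,"gap",d@n*1000,"lat mm",(d-n*(d@n))*1000)
print("tip px scene crop",(proj(b,tip)-[180,60])*5,"top crop",(proj(a,tip)-[320,180])*7,"spot",(proj(b,S)-[180,60])*5,(proj(a,S)-[320,180])*7)
print(rel(st["eef_pos"],st["tcp_rot"],p,Rt))
E
python3 chk.py g1 .02
```

```text
11.025 [ 0.427  -0.2174  0.2345] width 0.024792707055385263 q [-0.8293  0.0891  1.988   0.3684  0.8923 -0.9659]
force [ 0.061   0.4724 -2.2193] along n -2.1265078688462733 tilt err deg 0.02714722449265031
tip [ 0.4595 -0.2132  0.1446] gap 80.45126586787674 lat mm [0.1369 0.2164 0.0598]
tip px scene crop [294.7972 447.7179] top crop [398.4708 426.3172] spot [280.1673 603.4379] [327.3124 375.3567]
(array([-0.2, -0.1, 60.5]), array([-0.03,  0.01, -0.04]))
```

View pics/g1_s.png

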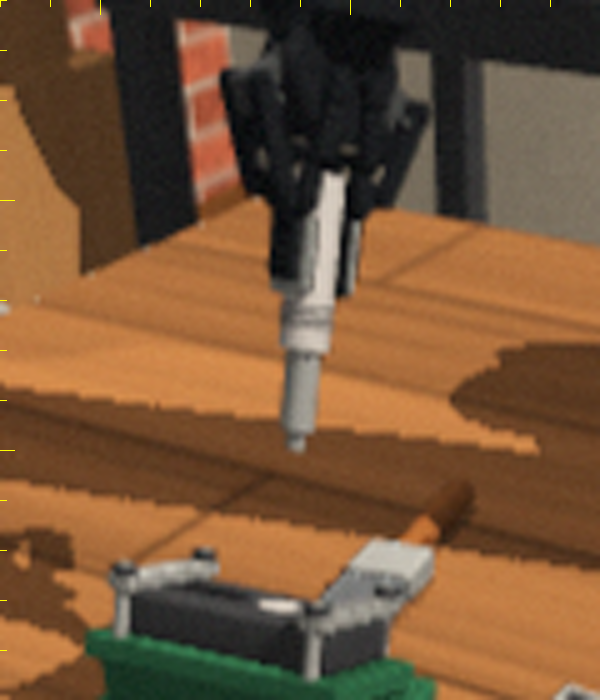

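View pics/g1_t.png

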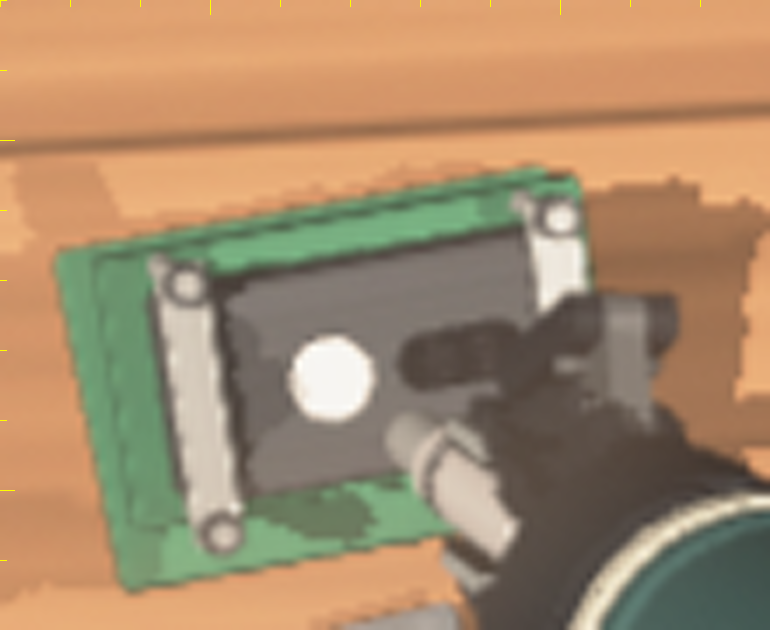

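The tip is above the face, at scene crop (296,448) and top crop about (402,428), each close to prediction. The spot is at top crop (332,379). I'll close in to 8 mm and look again.

apply_moves(series=[{"ax": 0, "ay": 0, "az": 0, "dx": 0, "dy": 0, "dz": 15, "grip": -1}, {"ax": 0, "ay": 0, "az": 0, "dx": 0, "dy": 0, "dz": 36, "grip": -1}, {"ax": 0, "ay": 0, "az": 0, "dx": 0, "dy": 0, "dz": 56, "grip": -1}, {"ax": 0, "ay": 0, "az": 0, "dx": 0, "dy": 0, "dz": 68, "grip": -1}, {"ax": 0, "ay": 0, "az": 0, "dx": 0, "dy": 0, "dz": 72.5, "grip": -1}, {"ax": 0, "ay": 0, "az": 0, "dx": 0, "dy": 0, "dz": 72.5, "grip": -1}])

```text
clock: 11.78
eef_pos: [0.4527, -0.2138, 0.1668]
tcp_rot: [2.797, -0.068, 1.513]
wrist_force: [0.2, 1.2, -1.5]
gripper_width: 0.0245
```

```bash
python3 chk.py g2 0.0; python3 - <<'E'
from h import *
crop(load("scene_g2")["pixels"],205,140,275,200,10,"pics/g2_s2.png")
E
```

```text
11.875 [ 0.4527 -0.2142  0.1673] width 0.024328390828428362 q [-0.7767  0.2235  2.0391  0.4314  0.7031 -1.0135]
force [-0.2398  0.0272 -1.5137] along n -1.3416003785184851 tilt err deg 0.08813767845775339
tip [ 0.4853 -0.2101  0.0775] gap 8.465262070309196 lat mm [1.5216 0.1141 0.5561]
tip px scene crop [279.9562 587.6854] top crop [333.8635 375.0364] spot [280.1673 603.4379] [327.3124 375.3567]
(array([-0.3, -1.5,  8.5]), array([0.08, 0.04, 0.05]))
```

View pics/g2_s2.png

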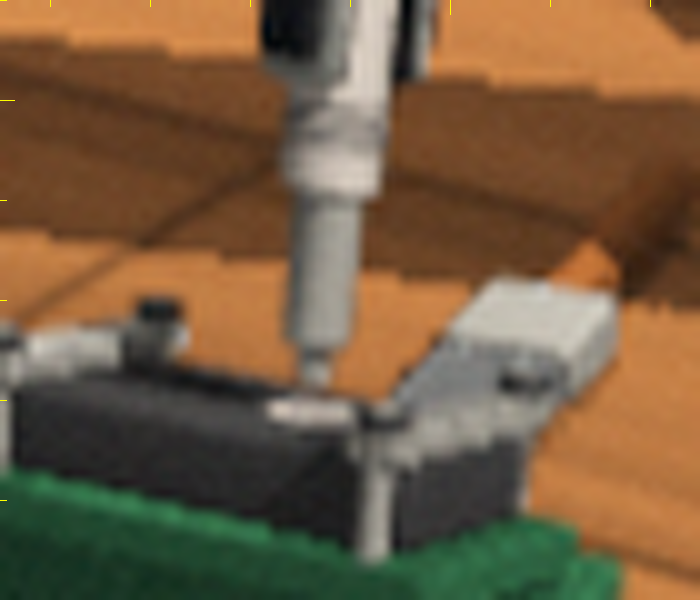

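View pics/g2_t.png

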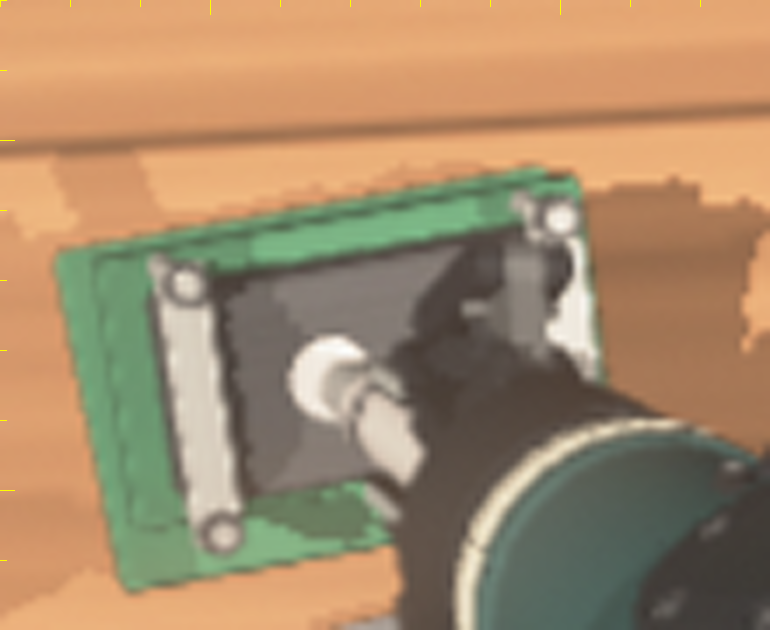

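Scene crop: the tip end at (316,387) is just above the spot centre at (311,411). In the top crop the tip comes in over the spot at about (338,385). The pose readings scatter by about 1 mm, so I'll average several before the final step.

```bash
cat > avg.py <<'E'
from tgt import *
from plant import read_state,snapshot
import sys
np.set_printoptions(precision=4,suppress=True)
L=[];F=[];Q=[]
for i in range(int(sys.argv[1])):
    snapshot("scene");st=read_state();R0=R.from_euler('xyz',st["tcp_rot"]);_,_,n=goal(0)
    d=st["eef_pos"]+R0.apply([0,0,.0956])-S
    u=R.from_euler('z',yawF).apply([np.cos(.35),0,np.sin(.35)]);v=np.cross(n,u)
    L.append([d@u*1e3,d@v*1e3,d@n*1e3]);F.append(st["wrist_force"]@n);Q.append(np.degrees(np.arccos(-R0.apply([0,0,1])@n)))
print("up-slope, across, gap mm",np.mean(L,0),np.std(L,0),"F n",np.mean(F),np.std(F),"tilt",np.mean(Q))
print("correction in tool axes", R0.inv().apply(-(np.mean(L,0)[0]*u+np.mean(L,0)[1]*v)),"width",st["gripper_width"],st["clock"])
E
python3 avg.py 8; python3 - <<'E'
from h import *
crop(load("top_g2")["pixels"],350,220,390,250,20,"pics/g2_t2.png")
E
```

```text
up-slope, across, gap mm [ 1.4459 -0.1403  8.3914] [0.1303 0.094  0.1267] F n -1.3130561883297442 0.5727882518481069 tilt 0.08539301578511341
correction in tool axes [-0.1504 -1.4449 -0.0013] width 0.02489312678367987 12.275
```

View pics/g2_t2.png

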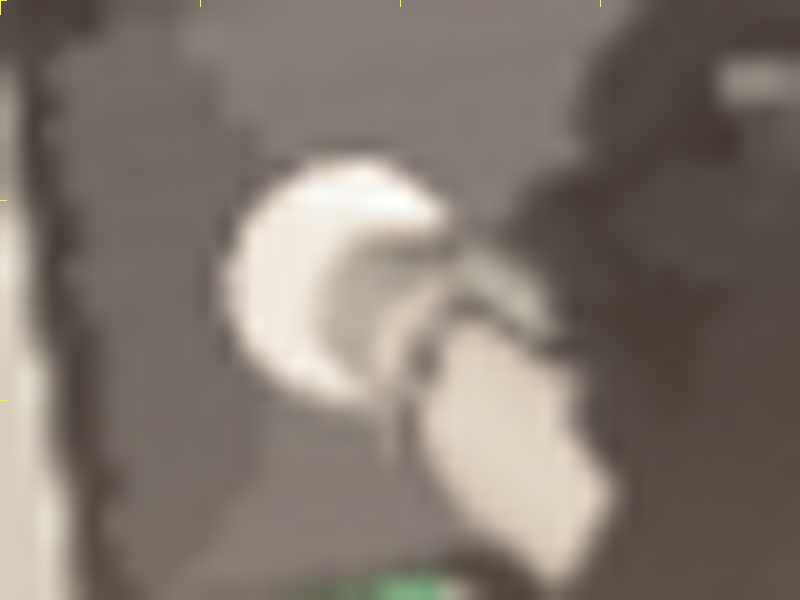

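```bash
python3 - <<'E'
from tgt import *
a=load("top_g2");_,_,n=goal(0)
u=R.from_euler('z',yawF).apply([np.cos(.35),0,np.sin(.35)]);v=np.cross(n,u)
T=S+u*.00145-v*.00014+n*.0084
th=np.linspace(0,2*np.pi,60)
im=cv2.resize(a["pixels"][220:250,350:390],None,fx=20,fy=20,interpolation=cv2.INTER_CUBIC)
def draw(c,r,col):
    p=np.array([(proj(a,c+r*(np.cos(t)*u+np.sin(t)*v))-[350,220]+.5)*20 for t in th]).astype(int)
    cv2.polylines(im,[p],True,col,1)
draw(S,.012,(0,0,255));draw(T,.005,(0,255,0));draw(T+n*.01,.009,(255,0,0))
draw(T-u*.00145+n*.01,.009,(255,255,0))
cv2.imwrite("pics/g2_t3.png",im)
E
```

```text
(no output)
```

View pics/g2_t3.png

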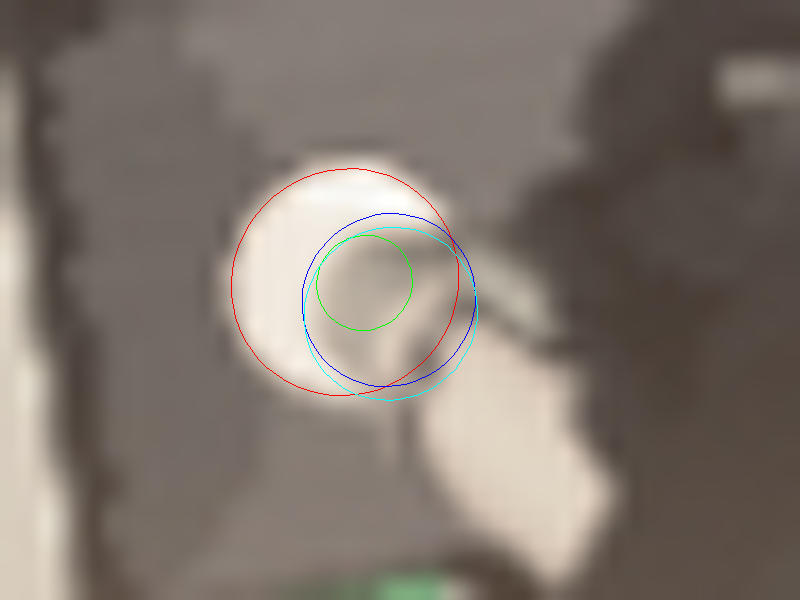

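The drawn circles (spot red, tip green, snout blue) fit the picture to about 1 mm. I'll trim about 1.2 mm down-slope and go on until the tip touches.

apply_moves(series=[{"ax": 0, "ay": 0, "az": 0, "dx": 0, "dy": -1.2, "dz": 2, "grip": -1}, {"ax": 0, "ay": 0, "az": 0, "dx": 0, "dy": -1.2, "dz": 5, "grip": -1}, {"ax": 0, "ay": 0, "az": 0, "dx": 0, "dy": -1.2, "dz": 7, "grip": -1}, {"ax": 0, "ay": 0, "az": 0, "dx": 0, "dy": -1.2, "dz": 8.5, "grip": -1}, {"ax": 0, "ay": 0, "az": 0, "dx": 0, "dy": -1.2, "dz": 9.5, "grip": -1}, {"ax": 0, "ay": 0, "az": 0, "dx": 0, "dy": -1.2, "dz": 9.5, "grip": -1}])

```text
clock: 13.02
eef_pos: [0.4546, -0.2135, 0.1575]
tcp_rot: [2.797, -0.068, 1.512]
wrist_force: [-1.4, 0.7, 1.0]
gripper_width: 0.0249
```

```bash
python3 avg.py 6
```

```text
up-slope, across, gap mm [ 0.0309  0.4195 -1.3917] [0.0122 0.0149 0.0093] F n 1.1834492104411207 0.43734171758082996 tilt 0.04342537842987162
correction in tool axes [-0.4173  0.0531  0.0001] width 0.02468024364988571 13.325
```

Contact: the net force is about 2.5 N and the model gap is -1.4 mm, so the tip is in by roughly 1 mm. I'll press about 3.8 mm further.

apply_moves(series=[{"ax": 0, "ay": 0, "az": 0, "dx": 0, "dy": 0, "dz": 1, "grip": -1}, {"ax": 0, "ay": 0, "az": 0, "dx": 0, "dy": 0, "dz": 2, "grip": -1}, {"ax": 0, "ay": 0, "az": 0, "dx": 0, "dy": 0, "dz": 3, "grip": -1}, {"ax": 0, "ay": 0, "az": 0, "dx": 0, "dy": 0, "dz": 3.8, "grip": -1}, {"ax": 0, "ay": 0, "az": 0, "dx": 0, "dy": 0, "dz": 3.8, "grip": -1}, {"ax": 0, "ay": 0, "az": 0, "dx": 0, "dy": 0, "dz": 3.8, "grip": -1}])

```text
clock: 14.08
eef_pos: [0.4559, -0.2134, 0.1539]
tcp_rot: [2.797, -0.068, 1.512]
wrist_force: [-3.4, 0.7, 2.7]
gripper_width: 0.0246
```

```bash
python3 avg.py 10; python3 chk.py k1 0; python3 - <<'E'
from h import *
crop(load("scene_k1")["pixels"],205,140,275,200,10,"pics/k1_s2.png")
crop(load("top_k1")["pixels"],350,220,390,250,20,"pics/k1_t2.png")
E
```

```text
up-slope, across, gap mm [ 0.0622  0.3847 -5.2445] [0.0159 0.0166 0.0145] F n 3.7529479031422612 0.5190879085638176 tilt 0.0451628103085615
correction in tool axes [-0.3893  0.0156  0.0001] width 0.024630952790309163 14.575
14.675 [ 0.4559 -0.2134  0.1539] width 0.0243589451414544 q [-0.7695  0.2506  2.049   0.4489  0.668  -1.03  ]
force [-2.9481  0.7321  3.7815] along n 4.522039552732206 tilt err deg 0.04543403194346931
tip [ 0.4885 -0.2092  0.0641] gap -5.253158702558779 lat mm [0.0156 0.4105 0.0251]
tip px scene crop [279.8568 613.5522] top crop [321.6283 372.2695] spot [280.1673 603.4379] [327.3124 375.3567]
(array([-0.4,  0.1, -5.3]), array([0.04, 0.01, 0.03]))
```

View pics/k1_s2.png

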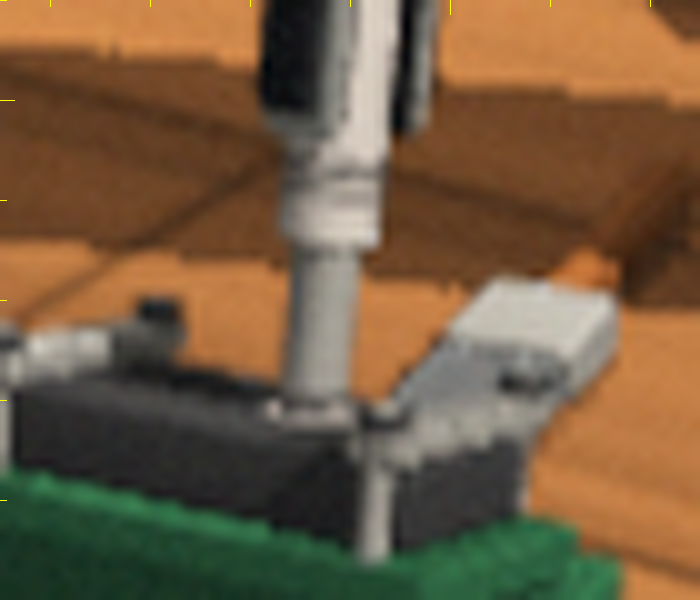

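View pics/k1_t2.png

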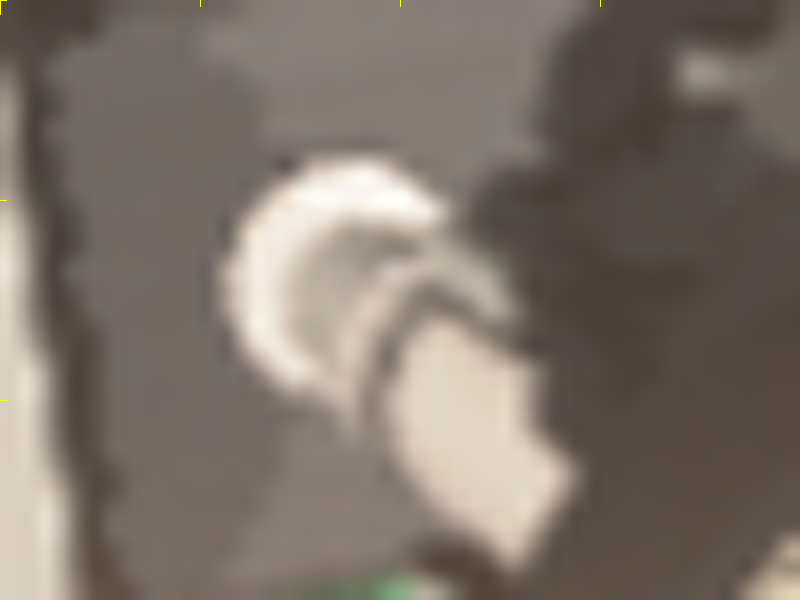

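Net force is about 5.2 N (3.75 plus the 1.4 N weight baseline), and the model gap is -5.2 mm. Both say about half way. I'll compare centring in both views with drawn circles.

```bash
python3 - <<'E'
from tgt import *
_,_,n=goal(0)
u=R.from_euler('z',yawF).apply([np.cos(.35),0,np.sin(.35)]);v=np.cross(n,u)
th=np.linspace(0,2*np.pi,60);out=[]
for nm,x0,y0 in(("top_k1",350,220),("scene_k1",218,168)):
    a=load(nm);im=cv2.resize(a["pixels"][y0:y0+28,x0:x0+38],None,fx=20,fy=20,interpolation=cv2.INTER_CUBIC);raw=im.copy()
    def draw(c,r,col):
        p=np.array([(proj(a,c+r*(np.cos(t)*u+np.sin(t)*v))-[x0,y0]+.5)*20 for t in th]).astype(int)
        cv2.polylines(im,[p],True,col,1)
    T=S+v*.0004
    draw(S,.012,(0,0,255));draw(T+n*.0048,.009,(255,0,0));draw(T+n*.0448,.013,(0,255,0))
    cv2.imwrite(f"pics/{nm}_o.png",im)
E
```

```text
(no output)
```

View pics/top_k1_o.png

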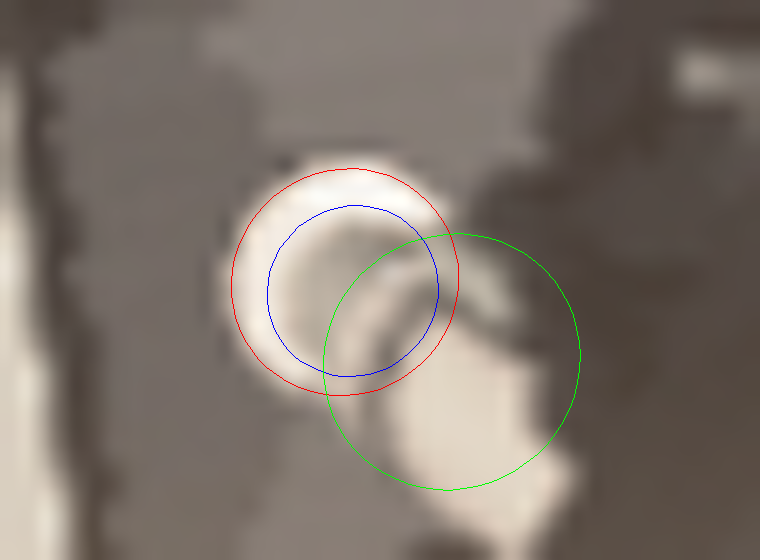

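View pics/scene_k1_o.png

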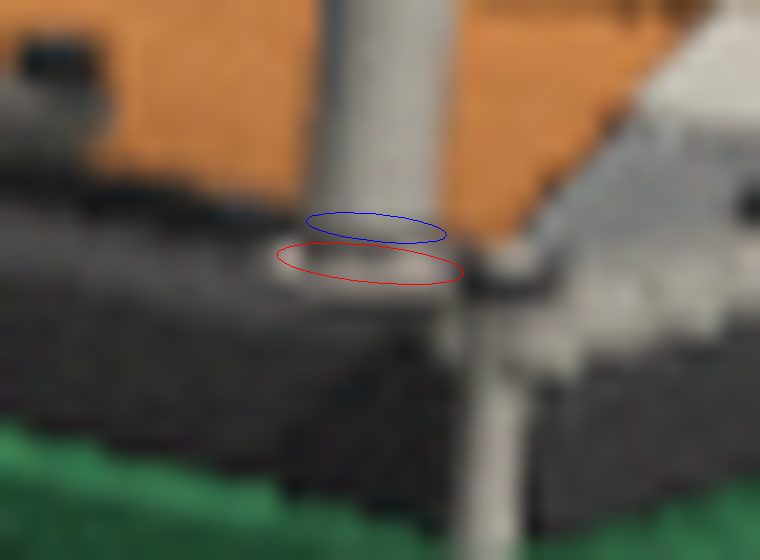

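Both views suggest the probe sits about 1 mm off centre towards -x and -y, with no tilt. There is plenty of time, so I'll back off the contact, shift 0.8 mm each way, and press again by the same amount.

apply_moves(series=[{"ax": 0, "ay": 0, "az": 0, "dx": 0, "dy": 0, "dz": -3, "grip": -1}, {"ax": 0, "ay": 0, "az": 0, "dx": 0, "dy": 0, "dz": -7, "grip": -1}, {"ax": 0, "ay": 0, "az": 0, "dx": 0.8, "dy": 0.8, "dz": -8, "grip": -1}, {"ax": 0, "ay": 0, "az": 0, "dx": 0.8, "dy": 0.8, "dz": -8, "grip": -1}, {"ax": 0, "ay": 0, "az": 0, "dx": 0.8, "dy": 0.8, "dz": -6, "grip": -1}, {"ax": 0, "ay": 0, "az": 0, "dx": 0.8, "dy": 0.8, "dz": -4, "grip": -1}, {"ax": 0, "ay": 0, "az": 0, "dx": 0.8, "dy": 0.8, "dz": -2.5, "grip": -1}, {"ax": 0, "ay": 0, "az": 0, "dx": 0.8, "dy": 0.8, "dz": -1.2, "grip": -1}, {"ax": 0, "ay": 0, "az": 0, "dx": 0.8, "dy": 0.8, "dz": 0, "grip": -1}, {"ax": 0, "ay": 0, "az": 0, "dx": 0.8, "dy": 0.8, "dz": 0, "grip": -1}, {"ax": 0, "ay": 0, "az": 0, "dx": 0.8, "dy": 0.8, "dz": 0, "grip": -1}])

```text
clock: 16.05
eef_pos: [0.4567, -0.2127, 0.1542]
tcp_rot: [2.797, -0.068, 1.512]
wrist_force: [-1.8, 0.1, 3.3]
gripper_width: 0.0247
```

```bash
python3 avg.py 12; python3 chk.py k2 0 >/dev/null; python3 - <<'E'
from h import *
a=load("scene_k2")["pixels"];b=load("top_k2")["pixels"]
cv2.imwrite("pics/k2_scene.png",a)
A=cv2.resize(a[165:195,218:258],None,fx=10,fy=10,interpolation=cv2.INTER_CUBIC);B=cv2.resize(b[220:250,350:390],None,fx=10,fy=10,interpolation=cv2.INTER_CUBIC)
cv2.imwrite("pics/k2_both.png",np.hstack([A,B]))
E
```

```text
up-slope, across, gap mm [ 1.0169  0.9968 -5.2315] [0.0135 0.0167 0.0237] F n 3.464945815724119 0.3578933235827132 tilt 0.047134582972928746
correction in tool axes [-1.1792 -0.7983 -0.0004] width 0.024346451290619072 16.65
```

View pics/k2_both.png

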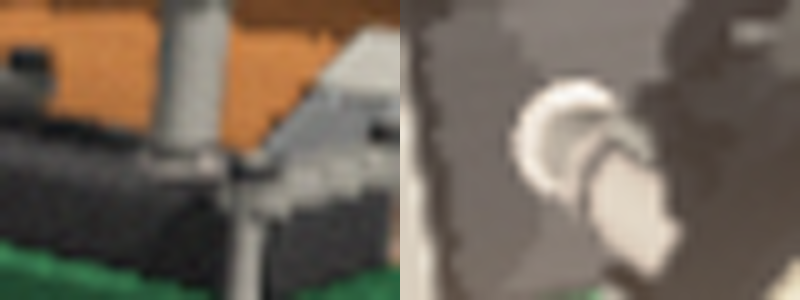

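View pics/k2_scene.png

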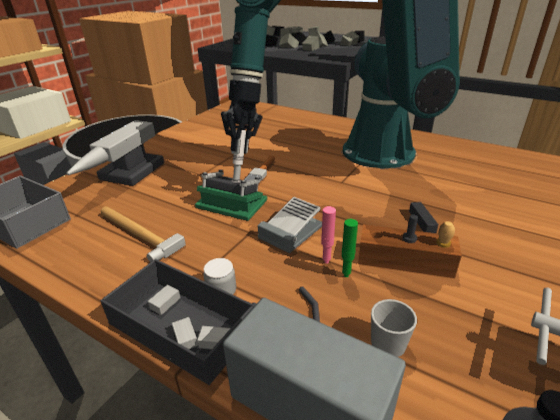

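Net force is about 4.9 N with a gap of -5.2 mm, so the tip is half in. The probe is square on the spot at scene (238,180), the pedal is up at (290,220), and everything else is where it was. Handing in.

```bash
python3 -c "
from plant import close_job
print(close_job())"
```

```text
the job is handed in; nothing more can be done
None
```

The job is done and was handed in at about 16.7 s of the 58 s. The probe is still held pressed on the ground spot.

- **Pedal:** I pressed it with the shut fingertips until the force rose sharply from 9 N to 21 N at the expected stop height. After I lifted off, the picture showed it fully back up.
- **Probe:** I took the plain aluminium one from the tool block's end hole and left the green and pink look-alikes alone. It is held square to the face to within 0.1° of the slope direction I measured.
- **Sprung tip:** about half way in. The net force is about 4.9 N (half way is 5 N), and the measured position says 5.2 mm.
- **Centring:** two checks disagree slightly. The pictures showed the probe about 1 mm off, so I backed off, moved it 0.8 mm each way and pressed again. By my first measurement of the spot, the tip now sits about 1.4 mm from its centre. Both figures are within the 2 mm camera calibration.
- **Other things:** the last picture shows the other tools and things where they were.

One early move call was refused for missing fields; nothing moved.

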